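# Slide a shop price sign home in its holder

### The arm

A 6-joint arm with a two-finger parallel gripper is mounted at the origin on the work surface. World frame = base frame: x ahead of the robot, y to its left, z up, the work surface at z = 0. Lengths are in m, angles in degrees, forces in N, time in s.
With the tool pointing down it reaches from about 0.4 to 0.825 m from the base axis. Payload 7 kg.
Tool frame: the origin (TCP) lies at the very end of the fingers, on their centre line; the grasp point (between the pads) lies behind it (r.grasp_offset is the z of the grasp point in the tool frame, in m); z points along the fingers, y is the direction in which the jaws open and shut (so a half turn about z gives the same grasp; the last joint's range is limited). The gripper opens to 88 mm and grips with 3 to 60 N. Pads are 19 mm wide; open, the fingers measure 130 mm over their backs; the gripper's body (78 mm by 193 mm) begins 47 mm behind the grasp point.
Start: joints at [93.742, 20.546, 0.682, 0, -70.136, -16.507], TCP at [0.149, 0.658, 0.227] pointing down, gripper open.
Joint ranges: [-176.03, 176.03], [-82.01, 121.73], [-58.28, 71.71], [-173.87, 95.51], [-174.79, -0.11], [-173.66, 173.66]. Speed limits (degrees/s): [136.94, 136.94, 172.46, 180, 180, 180].

### API

Orientations are given as [roll, pitch, yaw] about the fixed x, y, z axes, in that order (R = Rz(yaw) Ry(pitch) Rx(roll)).
In Python, from plant import r gives the robot as it stands. The module is installed in compiled form; this text tells all that it offers.
- The arm moves only by the tool servo_tool, never from a script. Its argument "targets" is a list of rows, each an object of numbers: "dx", "dy", "dz": the shift along the world's x, y, z in cm; "spin": the turn about the world's z in rad; "grip": the opening in per cent of the stroke, from 0 (shut) to 100 (fully open). A call has exactly 10 rows; each row is the pose to reach, as a shift and turn from the pose commanded when the call began; what a row does not reach only later rows make up. A row lasts 1/12 s, in which the tool goes at most 41.7 mm and 7.16 degrees, less where a joint would pass 70% of its speed; a pose out of reach is approached as far as the arm can. A call with a gripper value outside its range is refused whole. The fingers move at their own pace and stop on an object; "squeeze" is the grip in N (left out, the last holds). Time passes only in rows, so rows that repeat a pose let the fingers close, or fill a call up. It gives the time, the measured TCP pose, the force and the opening at its end, in the units of the state.
- r.get_state(): the state, without advancing time (a new reading comes with each control period).
- r.capture(name): name is "scene" or "top" or "wrist"; returns the picture (384x512x3 uint8, blue, green, red); there is no depth.
- r.get_calibration(name): a dict with "K" (3x3 intrinsics, pixels), "extrinsics" (4x4, takes a point from camera to world coordinates). Camera axes: x right, y down, z forward; pixel columns grow to the right and rows downward; lengths in m; the calibration is good to about 2 mm. A picture is of the moment at which its call begins: read the wrist's pose just before it. get_calibration takes no time and is no camera call; for the wrist camera it gives the pose at the moment of the call.
- r.close_job(): hands the job in, once; it reports no verdict.
Trained networks look in the newest picture that a camera, given by its name, has taken for a name from the list of things; names that differ only in an ending like _2 or _b are one class to them, and where a whole thing is asked for, a point or a joint stands for the part that bears it (a point fixed in the world has none). Each returns a list of dicts, best first, with "p" (0 to 1); they miss things now and then, are a little off and sometimes report something else, mostly with a low value. They report only what shows in the picture. A call takes as long as a camera call. They do not tell look-alikes from the thing itself.
- r.cut_out(name, camera): "mask" (384x512 bool, what is visible of it) and "extent" ([left, top, right, bottom] in pixels, round what is visible of it).
The state is a dict: "time_s": time; "joints": joint angles; "qd": joint speeds; "joint_torque": joint torques, N m; "tcp_pos": TCP position; "eef_rot": TCP orientation; "contact_force": force on the tool from outside, world axes, zero at the start; "moment": the same for the moment, N m; "gripper_width": finger opening in m.
Only numpy, scipy, OpenCV 4.12 (cv2) and the standard library are available. Lean on these libraries where they do the work, as an engineer would, in place of code of your own. Each camera call takes 0.05 s, during which the arm holds its last target. There are 200 camera calls.

### The job

Put the blank yellow-edged price sign into the holder on the grey board: with the fingertips pressed on the top of the sign, drag it flat along the board, square into the holder's mouth and on under the clear cover until it has pushed the stiff red stop all the way back, then let go and leave it there. The sign is brittle: keep it flat on the board, move it only by its top face, and never press on it with more than 20 N. Do not touch the red stop with the robot, and leave everything else where it is.

Things in the scene. Friction and masses are not known exactly. Their poses are not given: they have to be found in the camera images.
- sign: price sign: rigid plate 148 (x) x 105 (y) x 3 mm, 60 g, yellow edges, matt white top with a red stripe near its +y side, lying flat on the board. Origin: centre of its underside, z up; its +x short edge goes into the holder. Underside glossy (friction 0.2 on the board), top grippy (1.2). Press with 9 to 14 N; under about 7 N the fingers slip when the stop resists
- holder (a point): steel sign holder fixed on the board's centre line, 65 mm beyond its origin. Origin: centre of its mouth at board level; +x points in, z up. Rails, 7 mm high, leave a channel 109 mm wide from x = 0 to 100 mm; flared guides 6 mm high widen it to 154 mm at x = -34 mm. Clear cover x = 0 to 70 mm, from 7 to 10 mm above the board; back bar 14 mm high at x = 98 mm. With the sign home its origin is at x = -4 mm, y = 0
- stop (a joint): position of the red stop bar in the holder (m): it slides along the holder's +x from 0 (front face 50 mm inside the mouth) to 0.020 (fully back, face 70 mm inside the mouth). It starts between 0 and 0.008, has no spring, stays where it is left, and takes about 5.5 N to push
- tab (a point): top of the red upright tab of the stop bar, behind the clear cover, 20 mm above the board and 24 mm behind the bar's front face; it moves with the bar. When the stop is fully back the tab stands nearly against the steel back bar (1 mm gap)
- deck: grey smooth display board 480 (x) x 380 (y) x 14 mm, its top about 30 to 36 mm above the table; origin on its centre line, 290 mm from its near end, 30 mm below its top; +x towards the holder end. It rests on a rocker bar under the holder end and foam: pressed, it gives springily and comes back, but unevenly: from 1 mm per 27 N near the bar to 1 mm per 1 N far from it, and where the bar is under it is not known. Sideways it stays put
- can: red tin can standing on the board beside the holder, diameter 68 mm, 100 mm high; origin at the centre of its underside; leave it alone
- calculator: black pocket calculator 120 x 72 x 18 mm lying on the board beside the holder; origin at the centre of its underside; leave it alone
- jar: jar with an orange cap on the table at the left, diameter 80 mm, 120 mm high; origin at the centre of its underside; leave it alone
- tin: green tin on the table at the right, diameter 74 mm, 110 mm high; origin at the centre of its underside; leave it alone
- scoop: spoon-shaped scoop 220 mm long on the table at the right; origin at the underside of its middle; leave it alone
- tape_box: small cardboard box 110 x 80 x 50 mm on the table at the left; origin at the centre of its underside; leave it alone
Not all that is in view belongs to the job. What is meant by the sign is not turquoise, and is the smaller of those in its own colour.

How it is judged (in metres and radians):
On the way, in this order (a step that is already met when the one before it is completed fails the run):
1. the sign's front edge is at least 10 mm inside the holder's mouth, square to it (within 0.06 rad) and centred within 4 mm (x of sign in the frame of holder above -0.064 m and y of sign in the frame of holder between -0.004 and 0.004 m and angle between the x axis of sign and the x axis of holder, either way round below 0.06 rad), for 0.05 s.
2. the sign has pushed the red stop back (joint over 18 mm of 20) (value of joint stop above 0.018 m and x of sign in the frame of holder above -0.008 m and y of sign in the frame of holder between -0.004 and 0.004 m and angle between the x axis of sign and the x axis of holder, either way round below 0.06 rad and angle between sign's own z axis and vertical below 0.05 rad), for 0.2 s.
At the end, for the whole second after the job is handed in: The stop is back by more than 18 mm of its 20 mm; the sign lies flat in the holder with its origin no more than 8 mm outside the mouth, centred within 4 mm and square within 0.06 rad, released and at rest (all of step 2 and linear speed of sign below 0.01 m/s and contact force between the fingers and sign below 0.2 N); the robot touches nothing.
It fails at once if more than 20 N on the sign from the fingers (contact force between the fingers and sign above 20 N).
It fails at once if the sign lifted (origin over 18 mm above the holder's board level) or tipped by more than 0.12 rad (z of sign in the frame of holder above 0.018 m or angle between sign's own z axis and vertical above 0.12 rad).
It fails at once if the sign pushed by its edges: the fingers on it while the grasp point is outside its outline (by over 2 mm) (contact force between the fingers and sign above 1 N and (x of the grasp point in the frame of sign above 0.076 m or x of the grasp point in the frame of sign below -0.076 m or y of the grasp point in the frame of sign above 0.0545 m or y of the grasp point in the frame of sign below -0.0545 m)).
It fails at once if the robot touches the red stop (over 1 N) (contact force between any of the fingers, the arm and stop above 1 N).
It fails at once if a bystander moved by more than 10 mm (distance of any of can, calculator, jar, tin, scoop, tape_box from where it was at the start of the episode above 0.01 m).
It also fails if it takes over 72 s, if anything falls off the work surface, if the arm or the gripper's body presses on something with over 40 N, if the wrist force passes 120 N, or if a joint passes its speed limit or range.

## Working session

There is one attempt and no reset: what is moved stays moved. The work goes in short steps, Python scripts to look and compute and a tool call to move; the robot and the scene stay as the last step left them, time stands still between calls to the robot, and variables do not carry over. Pictures are saved under pics/ and viewed, about 8 in all and at most 12, crops included, and the job is handed in when it is done.

Besides the shell and the picture viewer there is one more tool, called after "Call:" as name(argument=value, ...), one argument or row to a line, values as JSON. servo_tool: Moves the arm, as the interface text tells. Its arguments: {"type":"object","properties":{"targets":{"type":"array"},"squeeze":{"type":"number"}},"required":["targets"]}

```bash
mkdir -p pics
cat > h.py <<'E'
import numpy as np, cv2
from plant import r
def ray(name,uv,z,cal=None):
    c=cal or r.get_calibration(name);K=np.array(c["K"]);T=np.array(c["extrinsics"])
    uv=np.atleast_2d(uv).astype(float)
    d=(T[:3,:3]@np.linalg.inv(K)@np.c_[uv,np.ones(len(uv))].T).T
    o=T[:3,3]; return o+d*((z-o[2])/d[:,2])[:,None]
def proj(name,P,cal=None):
    c=cal or r.get_calibration(name);K=np.array(c["K"]);T=np.linalg.inv(np.array(c["extrinsics"]))
    p=(T[:3,:3]@np.atleast_2d(P).T).T+T[:3,3]; q=(K@p.T).T; return q[:,:2]/q[:,2:]
E
python3 - <<'E'
from h import *
print(r.get_state(), r.grasp_offset)
a=r.capture("scene");b=r.capture("top")
cv2.imwrite("pics/scene.png",cv2.resize(a,(800,600)));cv2.imwrite("pics/top.png",cv2.resize(b,(800,600)))
for n in ["sign","stop","deck","can","calculator","tab","jar"]:
  for c in ["top"]:
    print(n,[(round(d["p"],2),d["extent"]) for d in r.cut_out(n,c)])
for c in ["top","scene"]: print(r.get_calibration(c))
E
```

```text
{'time_s': 0.0, 'joints': array([ 9.37417190e+01,  2.05907690e+01,  6.33336829e-01, -2.20702709e-02,
       -7.01350343e+01, -1.65072345e+01]), 'qd': array([-0.04210713, -0.02322453, -0.09457194,  0.03775667,  0.01989123,
       -0.07381743]), 'joint_torque': array([-9.23497246e-04, -5.82717991e+01,  2.93057799e+01,  6.99729323e+00,
        7.03147991e-03, -1.64432313e-04]), 'tcp_pos': array([0.14905147, 0.65783027, 0.22562075]), 'eef_rot': array([ 1.79905449e+02, -6.38362891e-03, -1.27730266e+01]), 'contact_force': array([-0.12154642, -0.34093924,  0.37529036]), 'moment': array([ 0.00342836, -0.01211553,  0.03412858]), 'gripper_width': 0.0875005368779373} -0.0188
sign [(0.92, [164.2, 157.1, 199.2, 204.9]), (0.88, [142.9, 245.1, 208.2, 295.8]), (0.69, [260.3, 172.6, 300.5, 222.9])]
stop [(0.43, [264.6, 115.9, 279.2, 122.3])]
deck [(0.92, [213.6, 109.3, 330.5, 249.2])]
can [(0.59, [216.0, 127.8, 233.6, 151.5])]
calculator [(0.78, [302.8, 128.9, 326.9, 166.8]), (0.66, [213.6, 108.5, 331.0, 248.8])]
tab [(0.7, [213.9, 107.2, 330.8, 249.1]), (0.56, [264.8, 117.7, 278.9, 120.0])]
jar [(0.
[... 176 characters left out ...]
 ,   1.        ]]), 'extrinsics': array([[-0.01533666, -0.99610536,  0.08682678,  0.38378484],
       [-0.99982328,  0.01433363, -0.01216382,  0.00293562],
       [ 0.01087191, -0.08699799, -0.99614916,  1.35121086],
       [ 0.        ,  0.        ,  0.        ,  1.        ]])}
{'K': array([[362.88808023,   0.        , 252.03743793],
       [  0.        , 362.88808023, 190.51583488],
       [  0.        ,   0.        ,   1.        ]]), 'extrinsics': array([[-0.83420598,  0.28638404, -0.47125848,  1.06416603],
       [ 0.55107273,  0.46465616, -0.69311868,  0.86428582],
       [ 0.02047502, -0.83790145, -0.54543738,  0.74411604],
       [ 0.        ,  0.        ,  0.        ,  1.        ]])}
```

View pics/top.png

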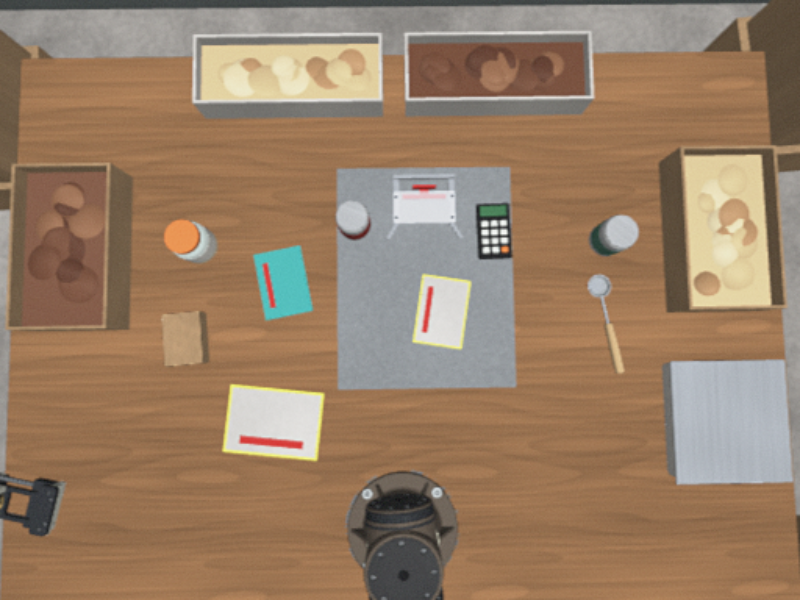

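View pics/scene.png

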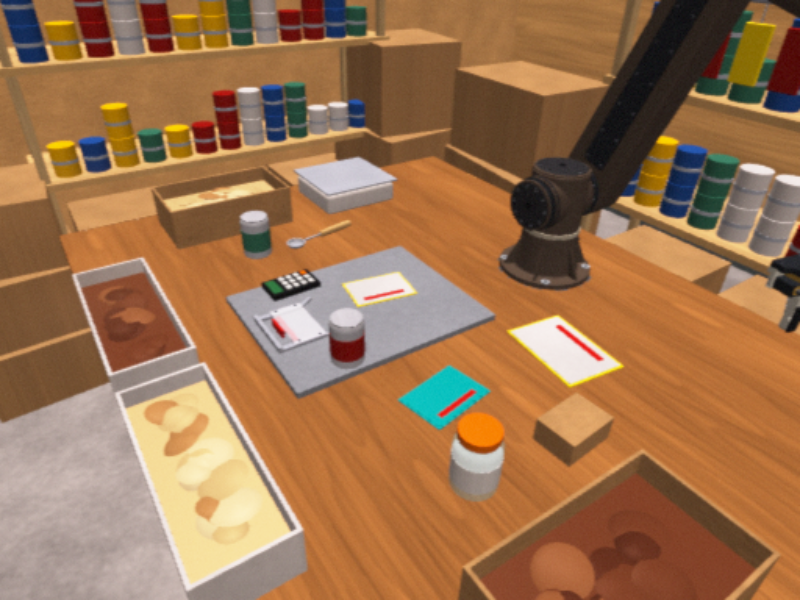

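The sign is the white yellow-edged plate on the board, at about (442,312) in the 800 px top view. The holder mouth is near (424,222), the red bar near (424,187), the can at (352,220) and the calculator at (493,231). The larger yellow-edged plate and the turquoise one lie on the table and are decoys.

Run:
```python
from h import *
S=r.cut_out("sign","top"); D=r.cut_out("deck","top")[0]
def rect(m): 
    c=max(cv2.findContours(m.astype(np.uint8),0,2)[0],key=cv2.contourArea); return cv2.boxPoints(cv2.minAreaRect(c))
s=[d for d in S if d["extent"][0]>250][0]
p=ray("top",rect(s["mask"]),.036);print("sign",p.round(3).tolist(),p.mean(0).round(3),np.linalg.norm(np.diff(p,axis=0),axis=1))
p=ray("top",rect(D["mask"]),.033);print("deck",p.round(3).tolist(),p.mean(0).round(3),np.linalg.norm(np.diff(p,axis=0),axis=1))
f=.64
print("deck corners by eye",ray("top",np.array([[337,168],[510,168],[516,388],[338,389]])*f,.033).round(3).tolist())
print("mouth corners, flare ends, bar",ray("top",np.array([[393,222],[456,222],[390,237],[461,237],[424,187]])*f,.04).round(3).tolist())
print("can,calc",ray("top",np.array([[352,212]])*f,.133).round(3).tolist(),ray("top",np.array([[493,231]])*f,.05).round(3).tolist())
print("wrist cam",np.linalg.inv(np.array(r.get_calibration("wrist")["extrinsics"]))@np.r_[r.get_state()["tcp_pos"],1],np.array(r.get_calibration("wrist")["K"]))
print(np.array(r.get_calibration("wrist")["extrinsics"]))
```

```text
sign [[0.395, -0.024, 0.036], [0.541, -0.046, 0.036], [0.524, -0.157, 0.036], [0.378, -0.134, 0.036]] [ 0.46  -0.09   0.036] [0.14779511 0.11215805 0.14779198]
deck [[0.776, 0.139, 0.033], [0.779, -0.253, 0.033], [0.297, -0.247, 0.033], [0.296, 0.132, 0.033]] [ 0.537 -0.057  0.033] [0.39195148 0.48205809 0.37980136]
deck corners by eye [[0.776, 0.131, 0.033], [0.772, -0.249, 0.033], [0.293, -0.247, 0.033], [0.297, 0.131, 0.033]]
mouth corners, flare ends, bar [[0.653, 0.01, 0.04], [0.651, -0.127, 0.04], [0.62, 0.017, 0.04], [0.618, -0.137, 0.04], [0.73, -0.059, 0.04]]
can,calc [[0.656, 0.091, 0.133]] [[0.629, -0.205, 0.05]]
wrist cam [9.11770353e-04 2.87462271e-02 1.72363748e-01 1.00000000e+00] [[339.83464396   0.         260.29653121]
 [  0.         339.83464396 195.86665042]
 [  0.           0.           1.        ]]
[[-2.21098135e-01 -9.36126628e-01 -2.73463985e-01  2.23402608e-01]
 [-9.75251435e-01  2.12373075e-01  6.15005411e-02  6.42481938e-01]
 [ 5.04093077e-04  2.80293799e-01 -9.59914128e-01  3.83965260e-01]
 [ 0.00000000e+00  0.00000000e+00  0.00000000e+00  1.00000000e+00]]
```

Call:
servo_tool(
  targets=[
    {"dx": 2, "dy": -2.5, "dz": 1, "grip": 100},
    {"dx": 4.5, "dy": -5.5, "dz": 2},
    {"dx": 7, "dy": -8.5, "dz": 3},
    {"dx": 9.5, "dy": -11.5, "dz": 4},
    {"dx": 12, "dy": -14.5, "dz": 5},
    {"dx": 14.5, "dy": -17.5, "dz": 6},
    {"dx": 17, "dy": -20.5, "dz": 7},
    {"dx": 19.5, "dy": -23.5, "dz": 7.4},
    {"dx": 22, "dy": -26.5, "dz": 7.4},
    {"dx": 24.5, "dy": -29.5, "dz": 7.4},
  ],
)

```text
validation failed for argument at $.ta...
```

Call:
servo_tool(
  targets=[
    {"dx": 1.4, "dy": -3.8},
    {"dx": 2.8, "dy": -7.6},
    {"dx": 4.2, "dy": -11.4},
    {"dx": 5.6, "dy": -15.2},
    {"dx": 7, "dy": -19},
    {"dx": 8.4, "dy": -22.8},
    {"dx": 9.8, "dy": -26.6},
    {"dx": 11.2, "dy": -30.4},
    {"dx": 12.6, "dy": -34.2},
    {"dx": 14, "dy": -37, "spin": 0.07},
  ],
)

```text
validation failed for argument at $.ta...
```

Call:
servo_tool(
  targets=[
    {"dx": 0.4, "dy": -1.5},
    {"dx": 0.8, "dy": -3, "spin": 0.03},
    {"dx": 1.2, "dy": -4.5, "spin": 0.07},
    {"dx": 1.6, "dy": -6, "spin": 0.07},
    {"dx": 1.6, "dy": -6.3, "spin": 0.07},
    {"dx": 1.6, "dy": -6.3, "spin": 0.07},
    {"dx": 1.6, "dy": -6.3, "spin": 0.07},
    {"dx": 1.6, "dy": -6.3, "spin": 0.07},
    {"dx": 1.6, "dy": -6.3, "spin": 0.07},
    {"dx": 1.6, "dy": -6.3, "spin": 0.07, "grip": 30},
  ],
)

```text
validation failed for argument at $.ta...
```

Run:
```python
from h import *
s=r.get_state();print(s["time_s"],s["tcp_pos"],s["eef_rot"],s["contact_force"])
c=r.get_calibration("wrist");a=r.capture("wrist");np.save("w1.npy",a);import pickle;pickle.dump(c,open("w1.pkl","wb"))
cv2.imwrite("pics/w1.png",cv2.resize(a,(800,600)))
for n in ["sign","stop","deck"]: print(n,[(round(d["p"],2),d["extent"]) for d in r.cut_out(n,"wrist")])
```

```text
0.55 [0.14915563 0.65829812 0.22656871] [-1.79998512e+02  1.92423579e-03 -1.27685577e+01] [ 0.62302305 -0.24867503 -0.78817706]
sign [(0.84, [502.1, 20.6, 512.0, 97.2])]
stop []
deck []
```

View pics/w1.png

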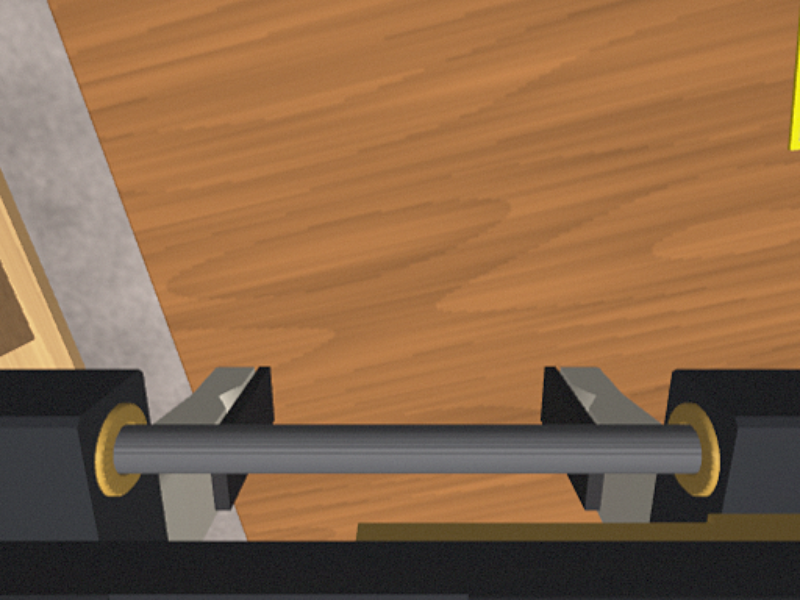

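The moves were refused because every row needs all five fields. The picture only shows the fingers blocking the lower part of the wrist view, rows above 370 of 600. I'll redo the moves with complete rows.

Call:
servo_tool(
  targets=[
    {"dx": 2, "dy": -2.5, "dz": 1, "spin": 0, "grip": 100},
    {"dx": 4.5, "dy": -5.5, "dz": 2, "spin": 0, "grip": 100},
    {"dx": 7, "dy": -8.5, "dz": 3, "spin": 0, "grip": 100},
    {"dx": 9.5, "dy": -11.5, "dz": 4, "spin": 0, "grip": 100},
    {"dx": 12, "dy": -14.5, "dz": 5, "spin": 0, "grip": 100},
    {"dx": 14.5, "dy": -17.5, "dz": 6, "spin": 0, "grip": 100},
    {"dx": 17, "dy": -20.5, "dz": 7, "spin": 0, "grip": 100},
    {"dx": 19.5, "dy": -23.5, "dz": 8, "spin": 0, "grip": 100},
    {"dx": 22, "dy": -26.5, "dz": 9, "spin": 0, "grip": 100},
    {"dx": 24.5, "dy": -29.5, "dz": 10, "spin": 0, "grip": 100},
  ],
)

```text
time_s: 1.58
tcp_pos: [0.3949, 0.3616, 0.3275]
eef_rot: [-179.9, -0.0, -12.7]
contact_force: [0.9, 1.0, -0.2]
gripper_width: 0.0876
```

Call:
servo_tool(
  targets=[
    {"dx": 1.2, "dy": -3.8, "dz": 0.5, "spin": 0, "grip": 30},
    {"dx": 2.4, "dy": -7.6, "dz": 1, "spin": 0, "grip": 30},
    {"dx": 3.6, "dy": -11.4, "dz": 1.5, "spin": 0, "grip": 30},
    {"dx": 4.8, "dy": -15.2, "dz": 2, "spin": 0, "grip": 30},
    {"dx": 6, "dy": -19, "dz": 2.5, "spin": 0, "grip": 30},
    {"dx": 7.2, "dy": -22.8, "dz": 3, "spin": 0.01, "grip": 30},
    {"dx": 8.4, "dy": -26.6, "dz": 3.3, "spin": 0.02, "grip": 30},
    {"dx": 9.6, "dy": -30.4, "dz": 3.3, "spin": 0.03, "grip": 30},
    {"dx": 10.8, "dy": -34.2, "dz": 3.3, "spin": 0.05, "grip": 30},
    {"dx": 12, "dy": -38, "dz": 3.3, "spin": 0.07, "grip": 30},
  ],
)

```text
time_s: 2.42
tcp_pos: [0.5142, -0.0187, 0.3601]
eef_rot: [-180.0, -0.1, -8.7]
contact_force: [1.8, 0.6, 0.1]
gripper_width: 0.0284
```

Call:
servo_tool(
  targets=[
    {"dx": 0.2, "dy": -2, "dz": 0, "spin": 0, "grip": 30},
    {"dx": 0.4, "dy": -4, "dz": 0, "spin": 0, "grip": 30},
    {"dx": 0.5, "dy": -5, "dz": 0, "spin": 0, "grip": 30},
    {"dx": 0.5, "dy": -5, "dz": 0, "spin": 0, "grip": 30},
    {"dx": 0.5, "dy": -5, "dz": 0, "spin": 0, "grip": 30},
    {"dx": 0.5, "dy": -5, "dz": 0, "spin": 0, "grip": 30},
    {"dx": 0.5, "dy": -5, "dz": 0, "spin": 0, "grip": 30},
    {"dx": 0.5, "dy": -5, "dz": 0, "spin": 0, "grip": 30},
    {"dx": 0.5, "dy": -5, "dz": 0, "spin": 0, "grip": 30},
    {"dx": 0.5, "dy": -5, "dz": 0, "spin": 0, "grip": 30},
  ],
)

```text
time_s: 3.25
tcp_pos: [0.5192, -0.0662, 0.3597]
eef_rot: [-180.0, -0.0, -8.7]
contact_force: [0.5, 0.7, 0.4]
gripper_width: 0.0265
```

Run:
```python
from h import *
s=r.get_state();print(s["time_s"],s["tcp_pos"],s["eef_rot"],s["contact_force"],s["gripper_width"])
c=r.get_calibration("wrist");a=r.capture("wrist");np.save("w1.npy",a);import pickle;pickle.dump(c,open("w1.pkl","wb"))
cv2.imwrite("pics/w2.png",cv2.resize(a,(800,600)))
for n in ["sign","stop","deck"]: print(n,[(round(d["p"],2),d["extent"]) for d in r.cut_out(n,"wrist")])
```

```text
3.25 [ 0.51917776 -0.06617428  0.35965268] [-1.79994894e+02 -9.37510134e-03 -8.70321539e+00] [0.48943243 0.6964313  0.37068378] 0.026470838822502164
sign [(0.85, [32.2, 303.3, 65.6, 346.2]), (0.81, [0.1, 115.1, 107.0, 224.3]), (0.78, [247.5, 140.8, 320.5, 237.5])]
stop []
deck [(0.81, [81.1, 0.0, 390.9, 271.2]), (0.34, [319.4, 0.8, 385.8, 103.5])]
```

View pics/w2.png

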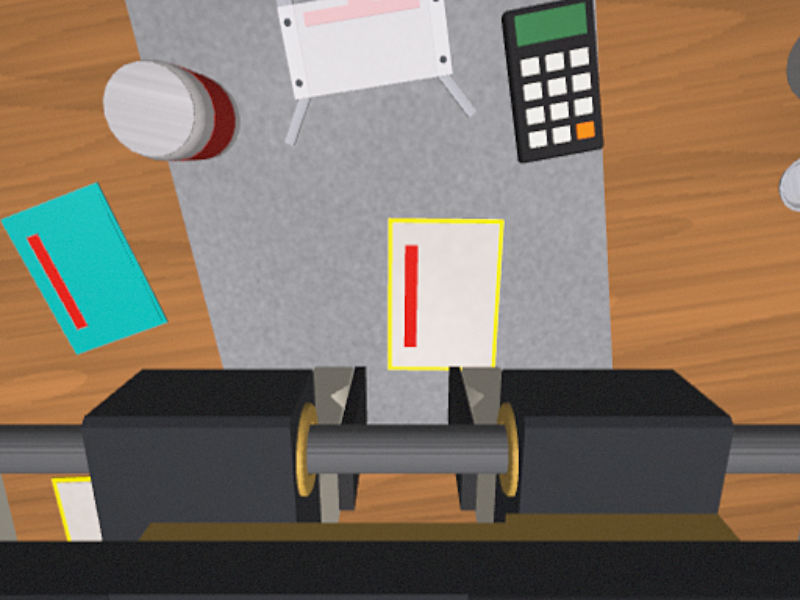

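The wrist view shows the sign with corners at (389,219), (503,221), (496,369) and (388,367). The cover's front edge runs from (294,98) to (453,75), and the flare tips are at (290,143) and (472,114).

Run:
```python
from h import *; import pickle
c=pickle.load(open("w1.pkl","rb")); f=.64
a=np.load("w1.npy");hsv=cv2.cvtColor(a,cv2.COLOR_BGR2HSV)
R=np.zeros(a.shape[:2],np.uint8);R[130:240,235:330]=1
m=(((hsv[...,0]>22)&(hsv[...,0]<38)&(hsv[...,1]>110)|(hsv[...,2]>195))&(R>0)).astype(np.uint8)
# exclude fingers
k=max(cv2.findContours(m,0,2)[0],key=cv2.contourArea)
k=k[:,0][k[:,0,1]<233]
for z in (.033,.036,.039):
    P=ray("wrist",k,z,c)[:,:2]; (ct,wh,an)=cv2.minAreaRect(P.astype(np.float32)*1000)
    b=cv2.boxPoints((ct,wh,an)); print(z,"sign",np.round(ct,1),np.round(wh,1),an)
h=np.array([[294,98],[453,75]])*f; P=ray("wrist",h,.043,c); d=P[1]-P[0];print("cover front",P.round(4).tolist(),P.mean(0).round(4),np.degrees(np.arctan2(d[0],-d[1])),np.linalg.norm(d))
h=np.array([[290,143],[472,114]])*f; P=ray("wrist",h,.037,c); d=P[1]-P[0];print("flare tips",P.round(4).tolist(),P.mean(0).round(4),np.degrees(np.arctan2(d[0],-d[1])),np.linalg.norm(d))
dl=np.array([[128,0],[222,368]])*f; P=ray("wrist",dl,.033,c);d=P[0]-P[1];print("deck L",P.round(4).tolist(),np.degrees(np.arctan2(d[1],d[0])))
dl=np.array([[596,0],[612,368]])*f; P=ray("wrist",dl,.033,c);d=P[0]-P[1];print("deck R",P.round(4).tolist(),np.degrees(np.arctan2(d[1],d[0])))
```

```text
0.033 sign [ 484.1 -127.5] [169.9  82.7] 28.46955680847168
0.036 sign [ 484.8 -127.1] [168.8  82.2] 28.469572067260742
0.039 sign [ 485.4 -126.8] [167.8  81.7] 28.469558715820312
cover front [[0.6506, 0.0097, 0.043], [0.6481, -0.1238, 0.043]] [ 0.6494 -0.057   0.043 ] -1.066706487798519 0.13344833920654914
flare tips [[0.6163, 0.0218, 0.037], [0.6159, -0.1364, 0.037]] [ 0.6161 -0.0573  0.037 ] -0.12620172937373716 0.1582654490949237
deck L [[0.7452, 0.1292, 0.033], [0.4195, 0.1336, 0.033]] -0.7750848542229762
deck R [[0.6876, -0.2468, 0.033], [0.3614, -0.2454, 0.033]] -0.2543792604446303
```

Run:
```python
from h import *; import pickle
c=pickle.load(open("w1.pkl","rb")); f=.64
P=ray("wrist",np.array([[389,219],[503,221],[496,369.],[388,367]])*f,.036,c)[:,:2]
print(P.round(4).tolist(),P.mean(0).round(4),np.linalg.norm(np.diff(P,axis=0),axis=1))
u=P[0]+P[1]-P[2]-P[3];v=P[0]+P[3]-P[1]-P[2];print(np.degrees(np.arctan2(u[1],u[0])),np.degrees(np.arctan2(-v[0],v[1])))
```

```text
[[0.5387, -0.0522], [0.5214, -0.1535], [0.379, -0.1322], [0.3971, -0.0282]] [ 0.459  -0.0915] [0.10278959 0.14400036 0.10558658]
-9.077341630792498 -9.787455270774448
```

Call:
servo_tool(
  targets=[
    {"dx": -1, "dy": -0.3, "dz": -3, "spin": 0, "grip": 30},
    {"dx": -2, "dy": -0.6, "dz": -6.5, "spin": 0, "grip": 30},
    {"dx": -3, "dy": -0.9, "dz": -10, "spin": 0, "grip": 30},
    {"dx": -4, "dy": -1.2, "dz": -13.5, "spin": 0, "grip": 30},
    {"dx": -5, "dy": -1.5, "dz": -17, "spin": 0, "grip": 30},
    {"dx": -6, "dy": -1.8, "dz": -20.5, "spin": 0, "grip": 30},
    {"dx": -7, "dy": -2.1, "dz": -24, "spin": 0, "grip": 30},
    {"dx": -8, "dy": -2.1, "dz": -27, "spin": 0, "grip": 30},
    {"dx": -8.4, "dy": -2.1, "dz": -29.5, "spin": 0, "grip": 30},
    {"dx": -8.4, "dy": -2.1, "dz": -29.5, "spin": 0, "grip": 30},
  ],
)

```text
time_s: 4.28
tcp_pos: [0.431, -0.0884, 0.0607]
eef_rot: [179.9, 0.4, -8.8]
contact_force: [-1.0, 0.0, -0.5]
gripper_width: 0.0261
```

Call:
servo_tool(
  targets=[
    {"dx": 0, "dy": 0, "dz": -0.2, "spin": 0, "grip": 30},
    {"dx": 0, "dy": 0, "dz": -0.4, "spin": 0, "grip": 30},
    {"dx": 0, "dy": 0, "dz": -0.6, "spin": 0, "grip": 30},
    {"dx": 0, "dy": 0, "dz": -0.8, "spin": 0, "grip": 30},
    {"dx": 0, "dy": 0, "dz": -1, "spin": 0, "grip": 30},
    {"dx": 0, "dy": 0, "dz": -1.2, "spin": 0, "grip": 30},
    {"dx": 0, "dy": 0, "dz": -1.4, "spin": 0, "grip": 30},
    {"dx": 0, "dy": 0, "dz": -1.6, "spin": 0, "grip": 30},
    {"dx": 0, "dy": 0, "dz": -1.6, "spin": 0, "grip": 30},
    {"dx": 0, "dy": 0, "dz": -1.6, "spin": 0, "grip": 30},
  ],
)

```text
time_s: 5.12
tcp_pos: [0.4351, -0.0877, 0.0484]
eef_rot: [180.0, 0.0, -8.8]
contact_force: [0.4, -0.0, 0.6]
gripper_width: 0.0263
```

Run:
```python
from h import *
s=r.get_state();print(s["tcp_pos"],s["eef_rot"],s["contact_force"],s["moment"])
a=r.capture("scene");c=proj("scene",s["tcp_pos"])[0].round().astype(int);print(c)
x,y=np.clip(c[0]-60,0,400),np.clip(c[1]-60,0,300)
cv2.imwrite("pics/s2.png",cv2.resize(a[y:y+84,x-0:x+112],(800,600),interpolation=cv2.INTER_CUBIC))
```

```text
[ 0.43505306 -0.08774325  0.04844834] [ 1.79989624e+02  1.96122297e-02 -8.75038056e+00] [ 0.3501613  -0.0167813   0.55309829] [-0.1050696  -0.01232213 -0.03212463]
[248 180]
```

Call:
servo_tool(
  targets=[
    {"dx": 0, "dy": 0, "dz": -0.2, "spin": 0, "grip": 30},
    {"dx": 0, "dy": 0, "dz": -0.4, "spin": 0, "grip": 30},
    {"dx": 0, "dy": 0, "dz": -0.5, "spin": 0, "grip": 30},
    {"dx": 0, "dy": 0, "dz": -0.6, "spin": 0, "grip": 30},
    {"dx": 0, "dy": 0, "dz": -0.7, "spin": 0, "grip": 30},
    {"dx": 0, "dy": 0, "dz": -0.8, "spin": 0, "grip": 30},
    {"dx": 0, "dy": 0, "dz": -0.9, "spin": 0, "grip": 30},
    {"dx": 0, "dy": 0, "dz": -0.95, "spin": 0, "grip": 30},
    {"dx": 0, "dy": 0, "dz": -0.95, "spin": 0, "grip": 30},
    {"dx": 0, "dy": 0, "dz": -0.95, "spin": 0, "grip": 30},
  ],
)

```text
time_s: 6.0
tcp_pos: [0.4352, -0.0877, 0.039]
eef_rot: [180.0, 0.0, -8.8]
contact_force: [-0.6, -0.5, -0.0]
gripper_width: 0.0262
```

Call:
servo_tool(
  targets=[
    {"dx": 0, "dy": 0, "dz": -0.05, "spin": 0, "grip": 30},
    {"dx": 0, "dy": 0, "dz": -0.1, "spin": 0, "grip": 30},
    {"dx": 0, "dy": 0, "dz": -0.15, "spin": 0, "grip": 30},
    {"dx": 0, "dy": 0, "dz": -0.2, "spin": 0, "grip": 30},
    {"dx": 0, "dy": 0, "dz": -0.25, "spin": 0, "grip": 30},
    {"dx": 0, "dy": 0, "dz": -0.3, "spin": 0, "grip": 30},
    {"dx": 0, "dy": 0, "dz": -0.35, "spin": 0, "grip": 30},
    {"dx": 0, "dy": 0, "dz": -0.4, "spin": 0, "grip": 30},
    {"dx": 0, "dy": 0, "dz": -0.4, "spin": 0, "grip": 30},
    {"dx": 0, "dy": 0, "dz": -0.4, "spin": 0, "grip": 30},
  ],
)

```text
time_s: 6.83
tcp_pos: [0.4352, -0.0877, 0.035]
eef_rot: [180.0, 0.0, -8.8]
contact_force: [-0.8, -0.3, 0.9]
gripper_width: 0.0263
```

Call:
servo_tool(
  targets=[
    {"dx": 0, "dy": 0, "dz": -0.05, "spin": 0, "grip": 30},
    {"dx": 0, "dy": 0, "dz": -0.1, "spin": 0, "grip": 30},
    {"dx": 0, "dy": 0, "dz": -0.15, "spin": 0, "grip": 30},
    {"dx": 0, "dy": 0, "dz": -0.2, "spin": 0, "grip": 30},
    {"dx": 0, "dy": 0, "dz": -0.25, "spin": 0, "grip": 30},
    {"dx": 0, "dy": 0, "dz": -0.3, "spin": 0, "grip": 30},
    {"dx": 0, "dy": 0, "dz": -0.3, "spin": 0, "grip": 30},
    {"dx": 0, "dy": 0, "dz": -0.3, "spin": 0, "grip": 30},
    {"dx": 0, "dy": 0, "dz": -0.3, "spin": 0, "grip": 30},
    {"dx": 0, "dy": 0, "dz": -0.3, "spin": 0, "grip": 30},
  ],
)

```text
time_s: 7.67
tcp_pos: [0.4353, -0.0877, 0.0321]
eef_rot: [-180.0, -0.0, -8.7]
contact_force: [-0.9, 0.1, 3.4]
gripper_width: 0.0266
```

Call:
servo_tool(
  targets=[
    {"dx": 0, "dy": 0, "dz": -0.05, "spin": 0, "grip": 30},
    {"dx": 0, "dy": 0, "dz": -0.1, "spin": 0, "grip": 30},
    {"dx": 0, "dy": 0, "dz": -0.15, "spin": 0, "grip": 30},
    {"dx": 0, "dy": 0, "dz": -0.2, "spin": 0, "grip": 30},
    {"dx": 0, "dy": 0, "dz": -0.25, "spin": 0, "grip": 30},
    {"dx": 0, "dy": 0, "dz": -0.3, "spin": 0, "grip": 30},
    {"dx": 0, "dy": 0, "dz": -0.35, "spin": 0, "grip": 30},
    {"dx": 0, "dy": 0, "dz": -0.4, "spin": 0, "grip": 30},
    {"dx": 0, "dy": 0, "dz": -0.4, "spin": 0, "grip": 30},
    {"dx": 0, "dy": 0, "dz": -0.4, "spin": 0, "grip": 30},
  ],
)

```text
time_s: 8.5
tcp_pos: [0.4353, -0.0877, 0.0283]
eef_rot: [180.0, -0.0, -8.7]
contact_force: [-1.5, 0.6, 9.1]
gripper_width: 0.026
```

Call:
servo_tool(
  targets=[
    {"dx": 0.3, "dy": 0.2, "dz": 0, "spin": 0.01, "grip": 30},
    {"dx": 0.6, "dy": 0.4, "dz": 0, "spin": 0.02, "grip": 30},
    {"dx": 0.9, "dy": 0.6, "dz": 0, "spin": 0.03, "grip": 30},
    {"dx": 1.2, "dy": 0.8, "dz": 0, "spin": 0.045, "grip": 30},
    {"dx": 1.5, "dy": 1, "dz": 0, "spin": 0.06, "grip": 30},
    {"dx": 1.8, "dy": 1.2, "dz": 0, "spin": 0.075, "grip": 30},
    {"dx": 2.1, "dy": 1.4, "dz": 0, "spin": 0.09, "grip": 30},
    {"dx": 2.4, "dy": 1.6, "dz": 0, "spin": 0.1, "grip": 30},
    {"dx": 2.6, "dy": 1.8, "dz": 0, "spin": 0.11, "grip": 30},
    {"dx": 2.6, "dy": 1.8, "dz": 0, "spin": 0.11, "grip": 30},
  ],
)

```text
time_s: 9.33
tcp_pos: [0.4624, -0.0695, 0.0287]
eef_rot: [180.0, -0.1, -2.4]
contact_force: [-0.4, 0.1, 9.6]
gripper_width: 0.0265
```

Call:
servo_tool(
  targets=[
    {"dx": 0.3, "dy": 0.15, "dz": 0, "spin": 0.005, "grip": 30},
    {"dx": 0.6, "dy": 0.3, "dz": 0, "spin": 0.01, "grip": 30},
    {"dx": 0.9, "dy": 0.45, "dz": 0, "spin": 0.015, "grip": 30},
    {"dx": 1.2, "dy": 0.6, "dz": 0, "spin": 0.02, "grip": 30},
    {"dx": 1.5, "dy": 0.8, "dz": 0, "spin": 0.025, "grip": 30},
    {"dx": 1.8, "dy": 0.95, "dz": 0, "spin": 0.03, "grip": 30},
    {"dx": 2.1, "dy": 1.1, "dz": 0, "spin": 0.035, "grip": 30},
    {"dx": 2.4, "dy": 1.25, "dz": 0, "spin": 0.04, "grip": 30},
    {"dx": 2.5, "dy": 1.25, "dz": 0, "spin": 0.04, "grip": 30},
    {"dx": 2.5, "dy": 1.25, "dz": 0, "spin": 0.04, "grip": 30},
  ],
)

```text
time_s: 10.17
tcp_pos: [0.4872, -0.0571, 0.0288]
eef_rot: [180.0, -0.1, -0.1]
contact_force: [-1.4, -0.1, 11.0]
gripper_width: 0.0261
```

```bash
cat > look.py <<'E'
from h import *; import pickle,sys
n=sys.argv[1]
s=r.get_state();print(s["time_s"],s["tcp_pos"],s["eef_rot"],s["contact_force"])
c=r.get_calibration("wrist");a=r.capture("wrist");cv2.imwrite(f"pics/{n}_raw.png",a);pickle.dump(c,open(n+".pkl","wb"))
cv2.imwrite(f"pics/{n}.png",cv2.resize(a,(800,600),interpolation=cv2.INTER_CUBIC))
E
python3 look.py w3
```

```text
10.1667 [ 0.48722444 -0.05707665  0.02878544] [ 1.79998088e+02 -8.95364555e-02 -1.20838180e-01] [-1.3772547  -0.12480535 10.95379516]
```

View pics/w3.png

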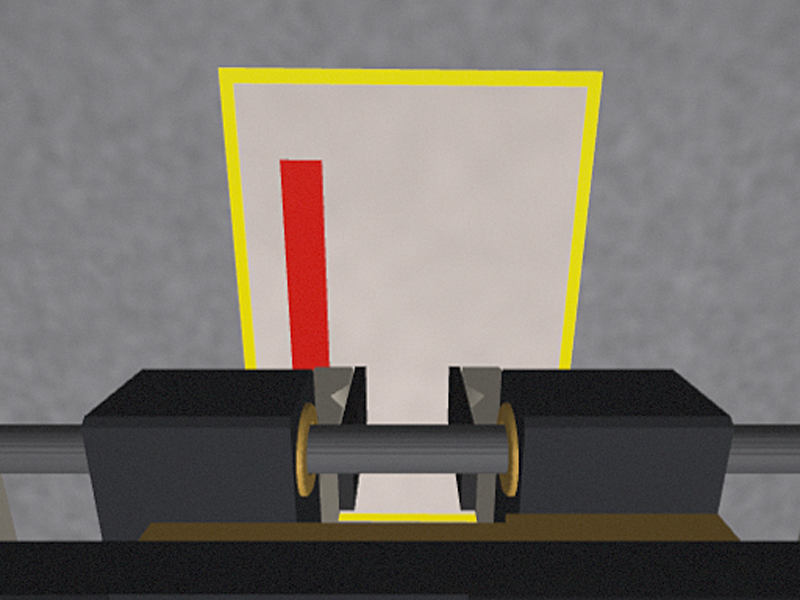

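The sign followed the fingers. Its front corners are at (219,68) and (602,72), and the fingers sit centrally on it.

```bash
cat > edge.py <<'E'
from h import *; import pickle,sys
n=sys.argv[1]; z=float(sys.argv[2]); uv=np.array(eval(sys.argv[3]))*.64
c=pickle.load(open(n+".pkl","rb")); P=ray("wrist",uv,z,c); d=P[1]-P[0]
print("front corners",P.round(4).tolist(),"mid",P[:2].mean(0).round(4),"len",np.linalg.norm(d).round(4),"yaw deg",np.degrees(np.arctan2(d[0],-d[1])).round(2))
E
python3 edge.py w3 .031 "[[219,68],[602,72]]"
```

```text
front corners [[0.5849, -0.0059, 0.031], [0.5837, -0.1092, 0.031]] mid [ 0.5843 -0.0575  0.031 ] len 0.1033 yaw deg -0.68
```

Call:
servo_tool(
  targets=[
    {"dx": 0.4, "dy": 0, "dz": 0.01, "spin": 0, "grip": 30},
    {"dx": 0.8, "dy": 0, "dz": 0.02, "spin": 0, "grip": 30},
    {"dx": 1.2, "dy": 0, "dz": 0.03, "spin": 0, "grip": 30},
    {"dx": 1.6, "dy": 0, "dz": 0.04, "spin": 0, "grip": 30},
    {"dx": 2, "dy": 0, "dz": 0.06, "spin": 0, "grip": 30},
    {"dx": 2.4, "dy": 0, "dz": 0.08, "spin": 0, "grip": 30},
    {"dx": 2.8, "dy": 0, "dz": 0.1, "spin": 0, "grip": 30},
    {"dx": 3, "dy": 0, "dz": 0.1, "spin": 0, "grip": 30},
    {"dx": 3, "dy": 0, "dz": 0.1, "spin": 0, "grip": 30},
    {"dx": 3, "dy": 0, "dz": 0.1, "spin": 0, "grip": 30},
  ],
)

```text
time_s: 11.05
tcp_pos: [0.5175, -0.0572, 0.0301]
eef_rot: [180.0, -0.1, -0.1]
contact_force: [-1.2, -0.2, 12.1]
gripper_width: 0.0264
```

Call:
servo_tool(
  targets=[
    {"dx": 0.3, "dy": 0, "dz": 0.02, "spin": 0, "grip": 30},
    {"dx": 0.6, "dy": 0, "dz": 0.04, "spin": 0, "grip": 30},
    {"dx": 0.9, "dy": 0, "dz": 0.06, "spin": 0, "grip": 30},
    {"dx": 1.2, "dy": 0, "dz": 0.08, "spin": 0, "grip": 30},
    {"dx": 1.5, "dy": 0, "dz": 0.1, "spin": 0, "grip": 30},
    {"dx": 1.8, "dy": 0, "dz": 0.12, "spin": 0, "grip": 30},
    {"dx": 2.1, "dy": 0, "dz": 0.13, "spin": 0, "grip": 30},
    {"dx": 2.4, "dy": 0, "dz": 0.14, "spin": 0, "grip": 30},
    {"dx": 2.4, "dy": 0, "dz": 0.14, "spin": 0, "grip": 30},
    {"dx": 2.4, "dy": 0, "dz": 0.14, "spin": 0, "grip": 30},
  ],
)

```text
time_s: 11.88
tcp_pos: [0.5415, -0.0572, 0.0314]
eef_rot: [180.0, -0.1, -0.1]
contact_force: [-0.9, -1.2, 9.9]
gripper_width: 0.0262
```

```bash
python3 look.py w4
```

```text
11.8833 [ 0.54150229 -0.05716328  0.03139997] [ 1.79996546e+02 -1.32261201e-01 -1.23795186e-01] [-0.88745028 -1.1990268   9.88713743]
```

View pics/w4.png

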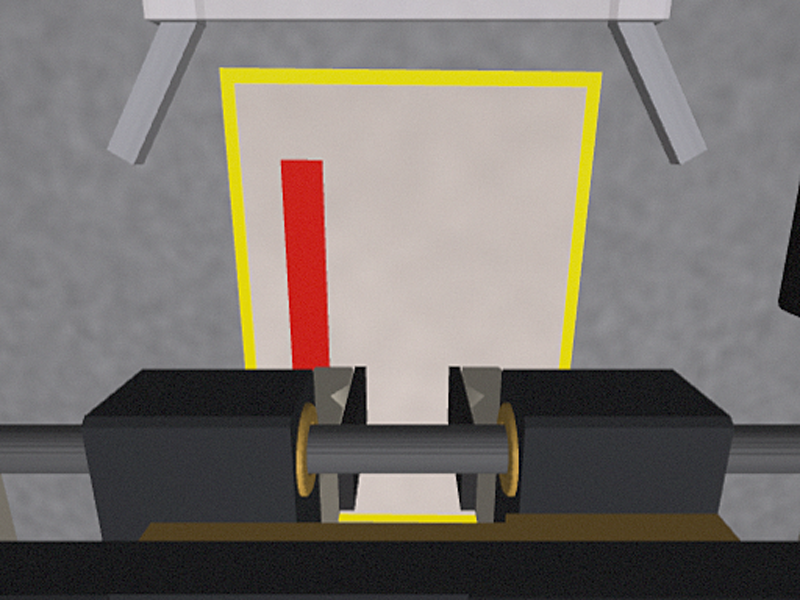

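Sign front corners are at (220,68) and (602,72), midpoint about 410.5. The cover corners (144,18) and (669,20) have midpoint about 406.5, as do the guide tips (108,150) and (706,150). So the sign is about 1 mm to the right and about 0.4° off square.

```bash
python3 edge.py w4 .0325 "[[220,68],[602,72]]"; python3 edge.py w4 .041 "[[144,18],[669,20]]"; python3 edge.py w4 .038 "[[108,150],[706,150]]"; python3 edge.py w4 .032 "[[136,164],[682,164]]"
```

```text
front corners [[0.6394, -0.0058, 0.0325], [0.6381, -0.1097, 0.0325]] mid [ 0.6387 -0.0578  0.0325] len 0.1038 yaw deg -0.68
front corners [[0.6497, 0.0093, 0.041], [0.649, -0.1224, 0.041]] mid [ 0.6494 -0.0566  0.041 ] len 0.1317 yaw deg -0.32
front corners [[0.618, 0.025, 0.038], [0.6177, -0.1382, 0.038]] mid [ 0.6179 -0.0566  0.038 ] len 0.1631 yaw deg -0.13
front corners [[0.6142, 0.0208, 0.032], [0.6139, -0.1351, 0.032]] mid [ 0.614  -0.0572  0.032 ] len 0.156 yaw deg -0.13
```

Call:
servo_tool(
  targets=[
    {"dx": 0.3, "dy": 0.05, "dz": 0, "spin": 0.004, "grip": 30},
    {"dx": 0.6, "dy": 0.1, "dz": 0.01, "spin": 0.007, "grip": 30},
    {"dx": 0.9, "dy": 0.1, "dz": 0.02, "spin": 0.007, "grip": 30},
    {"dx": 1.2, "dy": 0.1, "dz": 0.03, "spin": 0.007, "grip": 30},
    {"dx": 1.5, "dy": 0.1, "dz": 0.04, "spin": 0.007, "grip": 30},
    {"dx": 1.8, "dy": 0.1, "dz": 0.05, "spin": 0.007, "grip": 30},
    {"dx": 2.1, "dy": 0.1, "dz": 0.06, "spin": 0.007, "grip": 30},
    {"dx": 2.4, "dy": 0.1, "dz": 0.06, "spin": 0.007, "grip": 30},
    {"dx": 2.7, "dy": 0.1, "dz": 0.06, "spin": 0.007, "grip": 30},
    {"dx": 2.7, "dy": 0.1, "dz": 0.06, "spin": 0.007, "grip": 30},
  ],
)

```text
time_s: 12.77
tcp_pos: [0.5686, -0.0562, 0.0321]
eef_rot: [180.0, -0.1, 0.3]
contact_force: [-0.8, -0.2, 11.1]
gripper_width: 0.0261
```

Call:
servo_tool(
  targets=[
    {"dx": 0.3, "dy": 0, "dz": 0.01, "spin": 0, "grip": 30},
    {"dx": 0.6, "dy": 0, "dz": 0.02, "spin": 0, "grip": 30},
    {"dx": 0.9, "dy": 0, "dz": 0.03, "spin": 0, "grip": 30},
    {"dx": 1.2, "dy": 0, "dz": 0.04, "spin": 0, "grip": 30},
    {"dx": 1.5, "dy": 0, "dz": 0.04, "spin": 0, "grip": 30},
    {"dx": 1.8, "dy": 0, "dz": 0.05, "spin": 0, "grip": 30},
    {"dx": 2.1, "dy": 0, "dz": 0.06, "spin": 0, "grip": 30},
    {"dx": 2.4, "dy": 0, "dz": 0.06, "spin": 0, "grip": 30},
    {"dx": 2.5, "dy": 0, "dz": 0.06, "spin": 0, "grip": 30},
    {"dx": 2.5, "dy": 0, "dz": 0.06, "spin": 0, "grip": 30},
  ],
)

```text
time_s: 13.6
tcp_pos: [0.5934, -0.0562, 0.0328]
eef_rot: [180.0, -0.1, 0.3]
contact_force: [-1.1, 0.9, 11.4]
gripper_width: 0.0261
```

```bash
python3 look.py w5
```

```text
13.6 [ 0.59340112 -0.05623653  0.03275704] [ 1.79986391e+02 -1.15695655e-01  2.79003290e-01] [-1.06291578  0.88284351 11.38061671]
```

View pics/w5.png

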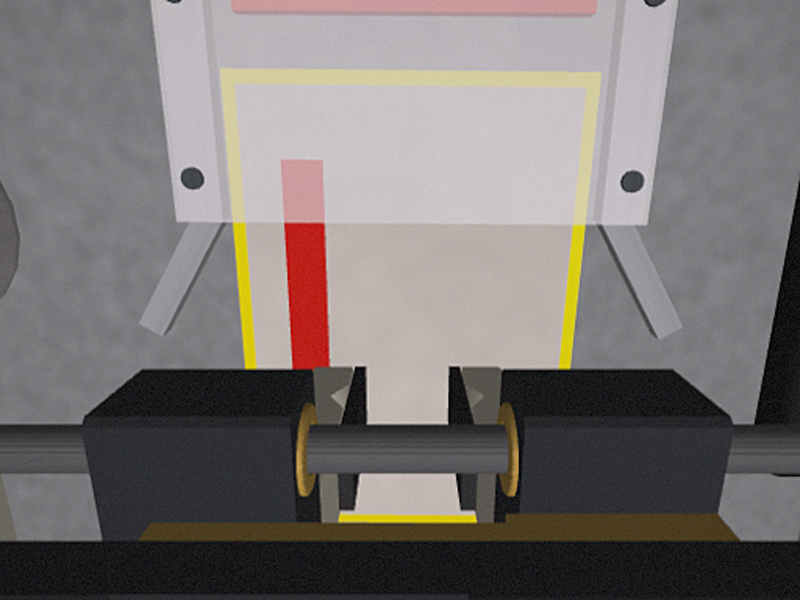

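The sign is centred in the channel (front edge 222 to 601, rails about 215 to 608). The red stop's face is about 15 mm ahead of the sign front, at row 14 against row 70.

Call:
servo_tool(
  targets=[
    {"dx": 0.3, "dy": 0, "dz": 0, "spin": 0, "grip": 30},
    {"dx": 0.6, "dy": 0, "dz": 0.01, "spin": 0, "grip": 30},
    {"dx": 0.8, "dy": 0, "dz": 0.01, "spin": 0, "grip": 30},
    {"dx": 1, "dy": 0, "dz": 0.02, "spin": 0, "grip": 30},
    {"dx": 1.2, "dy": 0, "dz": 0.02, "spin": 0, "grip": 30},
    {"dx": 1.3, "dy": 0, "dz": 0.02, "spin": 0, "grip": 30},
    {"dx": 1.3, "dy": 0, "dz": 0.02, "spin": 0, "grip": 30},
    {"dx": 1.3, "dy": 0, "dz": 0.02, "spin": 0, "grip": 30},
    {"dx": 1.3, "dy": 0, "dz": 0.02, "spin": 0, "grip": 30},
    {"dx": 1.3, "dy": 0, "dz": 0.02, "spin": 0, "grip": 30},
  ],
)

```text
time_s: 14.48
tcp_pos: [0.6063, -0.0563, 0.0331]
eef_rot: [180.0, -0.1, 0.3]
contact_force: [-1.3, -1.0, 11.5]
gripper_width: 0.0262
```

Call:
servo_tool(
  targets=[
    {"dx": 0.1, "dy": 0, "dz": 0, "spin": 0, "grip": 30},
    {"dx": 0.2, "dy": 0, "dz": 0, "spin": 0, "grip": 30},
    {"dx": 0.3, "dy": 0, "dz": 0, "spin": 0, "grip": 30},
    {"dx": 0.4, "dy": 0, "dz": 0, "spin": 0, "grip": 30},
    {"dx": 0.5, "dy": 0, "dz": 0, "spin": 0, "grip": 30},
    {"dx": 0.6, "dy": 0, "dz": 0, "spin": 0, "grip": 30},
    {"dx": 0.7, "dy": 0, "dz": 0, "spin": 0, "grip": 30},
    {"dx": 0.8, "dy": 0, "dz": 0, "spin": 0, "grip": 30},
    {"dx": 0.8, "dy": 0, "dz": 0, "spin": 0, "grip": 30},
    {"dx": 0.8, "dy": 0, "dz": 0, "spin": 0, "grip": 30},
  ],
)

```text
time_s: 15.32
tcp_pos: [0.6117, -0.0565, 0.0327]
eef_rot: [180.0, 0.1, 0.3]
contact_force: [-8.3, 0.5, 15.6]
gripper_width: 0.0263
```

```bash
python3 look.py w6
```

```text
15.3167 [ 0.61173055 -0.05654204  0.03269492] [1.79963107e+02 1.34785187e-01 2.58249534e-01] [-8.31757123  0.48304556 15.57733511]
```

View pics/w6.png

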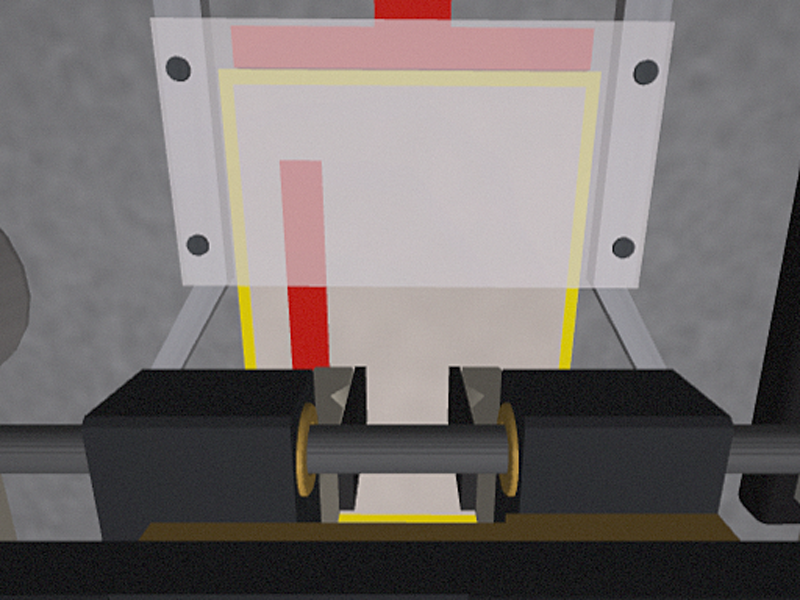

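```bash
python3 edge.py w6 .034 "[[220,69],[601,72]]"; python3 edge.py w6 .0435 "[[183,286],[639,288]]";python3 edge.py w6 .0435 "[[151,18],[674,22]]"
```

```text
front corners [[0.7089, -0.0048, 0.034], [0.7086, -0.1079, 0.034]] mid [ 0.7088 -0.0564  0.034 ] len 0.1032 yaw deg -0.16
front corners [[0.6508, 0.0081, 0.0435], [0.6507, -0.1217, 0.0435]] mid [ 0.6507 -0.0568  0.0435] len 0.1297 yaw deg -0.03
front corners [[0.7192, 0.0081, 0.0435], [0.7189, -0.1216, 0.0435]] mid [ 0.7191 -0.0568  0.0435] len 0.1298 yaw deg -0.13
```

Call:
servo_tool(
  targets=[
    {"dx": 0, "dy": 0, "dz": 0.01, "spin": 0, "grip": 30},
    {"dx": 0, "dy": 0, "dz": 0.02, "spin": 0, "grip": 30},
    {"dx": 0, "dy": 0, "dz": 0.03, "spin": 0, "grip": 30},
    {"dx": 0, "dy": 0, "dz": 0.03, "spin": 0, "grip": 30},
    {"dx": 0, "dy": 0, "dz": 0.03, "spin": 0, "grip": 30},
    {"dx": 0, "dy": 0, "dz": 0.03, "spin": 0, "grip": 30},
    {"dx": 0, "dy": 0, "dz": 0.03, "spin": 0, "grip": 30},
    {"dx": 0, "dy": 0, "dz": 0.03, "spin": 0, "grip": 30},
    {"dx": 0, "dy": 0, "dz": 0.03, "spin": 0, "grip": 30},
    {"dx": 0, "dy": 0, "dz": 0.03, "spin": 0, "grip": 30},
  ],
)

```text
time_s: 16.2
tcp_pos: [0.6118, -0.0566, 0.0329]
eef_rot: [180.0, 0.1, 0.3]
contact_force: [-8.4, -0.2, 14.0]
gripper_width: 0.0263
```

Call:
servo_tool(
  targets=[
    {"dx": 0, "dy": 0, "dz": 0.02, "spin": 0, "grip": 30},
    {"dx": 0.1, "dy": 0, "dz": 0.03, "spin": 0, "grip": 30},
    {"dx": 0.2, "dy": 0, "dz": 0.03, "spin": 0, "grip": 30},
    {"dx": 0.3, "dy": 0, "dz": 0.04, "spin": 0, "grip": 30},
    {"dx": 0.4, "dy": 0, "dz": 0.04, "spin": 0, "grip": 30},
    {"dx": 0.5, "dy": 0, "dz": 0.04, "spin": 0, "grip": 30},
    {"dx": 0.6, "dy": 0, "dz": 0.04, "spin": 0, "grip": 30},
    {"dx": 0.6, "dy": 0, "dz": 0.04, "spin": 0, "grip": 30},
    {"dx": 0.6, "dy": 0, "dz": 0.04, "spin": 0, "grip": 30},
    {"dx": 0.6, "dy": 0, "dz": 0.04, "spin": 0, "grip": 30},
  ],
)

```text
time_s: 17.03
tcp_pos: [0.6176, -0.0566, 0.0331]
eef_rot: [180.0, 0.2, 0.3]
contact_force: [-7.8, 1.9, 13.9]
gripper_width: 0.0262
```

Call:
servo_tool(
  targets=[
    {"dx": 0, "dy": 0, "dz": 0.02, "spin": 0, "grip": 30},
    {"dx": 0.05, "dy": 0, "dz": 0.03, "spin": 0, "grip": 30},
    {"dx": 0.1, "dy": 0, "dz": 0.03, "spin": 0, "grip": 30},
    {"dx": 0.15, "dy": 0, "dz": 0.03, "spin": 0, "grip": 30},
    {"dx": 0.2, "dy": 0, "dz": 0.03, "spin": 0, "grip": 30},
    {"dx": 0.25, "dy": 0, "dz": 0.03, "spin": 0, "grip": 30},
    {"dx": 0.25, "dy": 0, "dz": 0.03, "spin": 0, "grip": 30},
    {"dx": 0.25, "dy": 0, "dz": 0.03, "spin": 0, "grip": 30},
    {"dx": 0.25, "dy": 0, "dz": 0.03, "spin": 0, "grip": 30},
    {"dx": 0.25, "dy": 0, "dz": 0.03, "spin": 0, "grip": 30},
  ],
)

```text
time_s: 17.87
tcp_pos: [0.6198, -0.0566, 0.0333]
eef_rot: [180.0, 0.2, 0.2]
contact_force: [-8.0, 0.8, 13.5]
gripper_width: 0.0263
```

```bash
python3 look.py w7
```

```text
17.8667 [ 0.61984632 -0.05656374  0.033254  ] [1.79966569e+02 1.76789713e-01 2.44046580e-01] [-8.02787498  0.77246588 13.46649973]
```

View pics/w7.png

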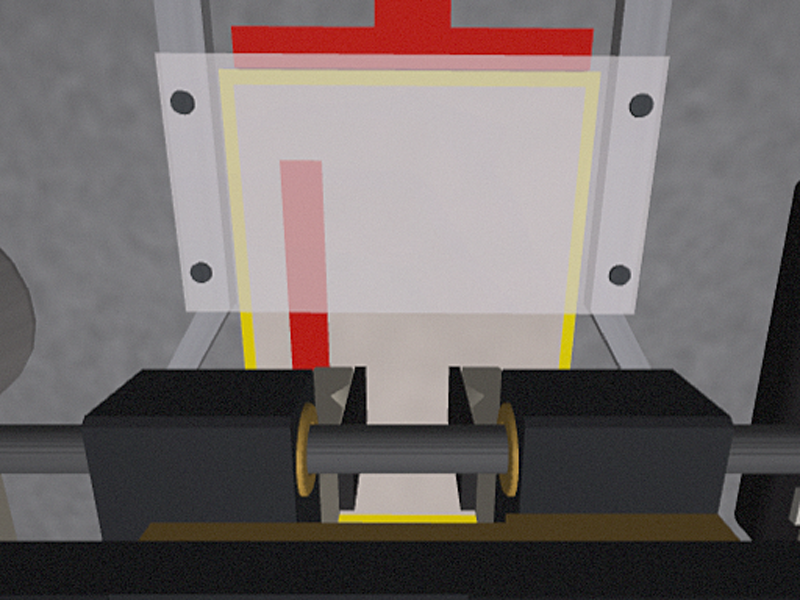

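The front edge is at row 70, near the cover's back edge (row 55), with the bar touching it. By my numbers it is about 66–67 mm in, so a few mm remain.

Call:
servo_tool(
  targets=[
    {"dx": 0.04, "dy": 0, "dz": 0.01, "spin": 0, "grip": 30},
    {"dx": 0.08, "dy": 0, "dz": 0.01, "spin": 0, "grip": 30},
    {"dx": 0.12, "dy": 0, "dz": 0.02, "spin": 0, "grip": 30},
    {"dx": 0.16, "dy": 0, "dz": 0.02, "spin": 0, "grip": 30},
    {"dx": 0.2, "dy": 0, "dz": 0.02, "spin": 0, "grip": 30},
    {"dx": 0.2, "dy": 0, "dz": 0.02, "spin": 0, "grip": 30},
    {"dx": 0.2, "dy": 0, "dz": 0.02, "spin": 0, "grip": 30},
    {"dx": 0.2, "dy": 0, "dz": 0.02, "spin": 0, "grip": 30},
    {"dx": 0.2, "dy": 0, "dz": 0.02, "spin": 0, "grip": 30},
    {"dx": 0.2, "dy": 0, "dz": 0.02, "spin": 0, "grip": 30},
  ],
)

```text
time_s: 18.75
tcp_pos: [0.6218, -0.0566, 0.0334]
eef_rot: [180.0, 0.2, 0.2]
contact_force: [-6.9, 0.5, 12.6]
gripper_width: 0.0262
```

Call:
servo_tool(
  targets=[
    {"dx": 0.03, "dy": 0, "dz": 0, "spin": 0, "grip": 30},
    {"dx": 0.06, "dy": 0, "dz": 0, "spin": 0, "grip": 30},
    {"dx": 0.09, "dy": 0, "dz": 0.01, "spin": 0, "grip": 30},
    {"dx": 0.12, "dy": 0, "dz": 0.01, "spin": 0, "grip": 30},
    {"dx": 0.12, "dy": 0, "dz": 0.01, "spin": 0, "grip": 30},
    {"dx": 0.12, "dy": 0, "dz": 0.01, "spin": 0, "grip": 30},
    {"dx": 0.12, "dy": 0, "dz": 0.01, "spin": 0, "grip": 30},
    {"dx": 0.12, "dy": 0, "dz": 0.01, "spin": 0, "grip": 30},
    {"dx": 0.12, "dy": 0, "dz": 0.01, "spin": 0, "grip": 30},
    {"dx": 0.12, "dy": 0, "dz": 0.01, "spin": 0, "grip": 30},
  ],
)

```text
time_s: 19.58
tcp_pos: [0.6227, -0.0565, 0.0334]
eef_rot: [180.0, 0.2, 0.2]
contact_force: [-8.2, 0.8, 12.3]
gripper_width: 0.0267
```

```bash
python3 look.py w8
```

```text
19.5833 [ 0.62272435 -0.05653946  0.03337983] [179.96667472   0.21285734   0.23947183] [-8.22687539  0.76010507 12.27161332]
```

View pics/w8.png

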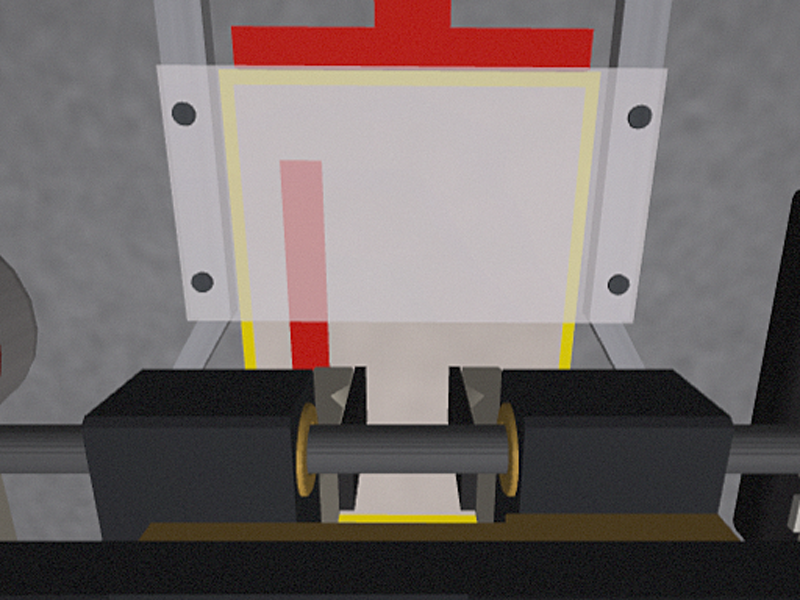

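The front edge (row 70) is now nearly level with the cover's back edge (row 66), about 69 mm in by calculation. One more gentle push should show whether the stop has bottomed out.

Call:
servo_tool(
  targets=[
    {"dx": 0.03, "dy": 0, "dz": 0, "spin": 0, "grip": 30},
    {"dx": 0.06, "dy": 0, "dz": 0, "spin": 0, "grip": 30},
    {"dx": 0.09, "dy": 0, "dz": 0, "spin": 0, "grip": 30},
    {"dx": 0.12, "dy": 0, "dz": 0, "spin": 0, "grip": 30},
    {"dx": 0.12, "dy": 0, "dz": 0, "spin": 0, "grip": 30},
    {"dx": 0.12, "dy": 0, "dz": 0, "spin": 0, "grip": 30},
    {"dx": 0.12, "dy": 0, "dz": 0, "spin": 0, "grip": 30},
    {"dx": 0.12, "dy": 0, "dz": 0, "spin": 0, "grip": 30},
    {"dx": 0.12, "dy": 0, "dz": 0, "spin": 0, "grip": 30},
    {"dx": 0.12, "dy": 0, "dz": 0, "spin": 0, "grip": 30},
  ],
)

```text
time_s: 20.47
tcp_pos: [0.6228, -0.0566, 0.0332]
eef_rot: [180.0, 0.3, 0.2]
contact_force: [-10.5, 2.1, 14.8]
gripper_width: 0.0261
```

The tip stopped advancing and Fx rose to −10.5 N, so the stop is bottomed. I'll relax the x load, then lift straight up.

Call:
servo_tool(
  targets=[
    {"dx": -0.05, "dy": 0, "dz": 0, "spin": 0, "grip": 30},
    {"dx": -0.1, "dy": 0, "dz": 0.02, "spin": 0, "grip": 30},
    {"dx": -0.15, "dy": 0, "dz": 0.04, "spin": 0, "grip": 30},
    {"dx": -0.2, "dy": 0, "dz": 0.06, "spin": 0, "grip": 30},
    {"dx": -0.2, "dy": 0, "dz": 0.1, "spin": 0, "grip": 30},
    {"dx": -0.2, "dy": 0, "dz": 0.15, "spin": 0, "grip": 30},
    {"dx": -0.2, "dy": 0, "dz": 0.22, "spin": 0, "grip": 30},
    {"dx": -0.2, "dy": 0, "dz": 0.3, "spin": 0, "grip": 30},
    {"dx": -0.2, "dy": 0, "dz": 0.5, "spin": 0, "grip": 30},
    {"dx": -0.2, "dy": 0, "dz": 0.8, "spin": 0, "grip": 30},
  ],
)

```text
time_s: 21.3
tcp_pos: [0.624, -0.0561, 0.0408]
eef_rot: [-180.0, 0.0, 0.2]
contact_force: [-0.1, 0.5, -0.6]
gripper_width: 0.0259
```

Call:
servo_tool(
  targets=[
    {"dx": 0, "dy": 0, "dz": 1, "spin": 0, "grip": 30},
    {"dx": 0, "dy": 0, "dz": 3, "spin": 0, "grip": 30},
    {"dx": 0, "dy": 0, "dz": 6, "spin": 0, "grip": 30},
    {"dx": 0, "dy": 0, "dz": 9, "spin": 0, "grip": 30},
    {"dx": 0, "dy": 0, "dz": 12, "spin": 0, "grip": 30},
    {"dx": 0, "dy": 0, "dz": 14, "spin": 0, "grip": 30},
    {"dx": 0, "dy": 0, "dz": 15, "spin": 0, "grip": 30},
    {"dx": 0, "dy": 0, "dz": 15, "spin": 0, "grip": 30},
    {"dx": 0, "dy": 0, "dz": 15, "spin": 0, "grip": 30},
    {"dx": 0, "dy": 0, "dz": 15, "spin": 0, "grip": 30},
  ],
)

```text
time_s: 22.13
tcp_pos: [0.6233, -0.0562, 0.1899]
eef_rot: [-180.0, 0.1, 0.2]
contact_force: [0.0, 0.5, -0.8]
gripper_width: 0.0261
```

```bash
python3 look.py w9; python3 -c "
import cv2;a=cv2.imread('pics/w9_raw.png');cv2.imwrite('pics/w9.png',cv2.resize(a[0:240,110:430],(800,600),interpolation=cv2.INTER_CUBIC))"
```

```text
22.1333 [ 0.62325035 -0.05618337  0.18992485] [-1.79993689e+02  1.08016552e-01  2.28662054e-01] [ 0.00291233  0.47259925 -0.78628298]
```

View pics/w9.png

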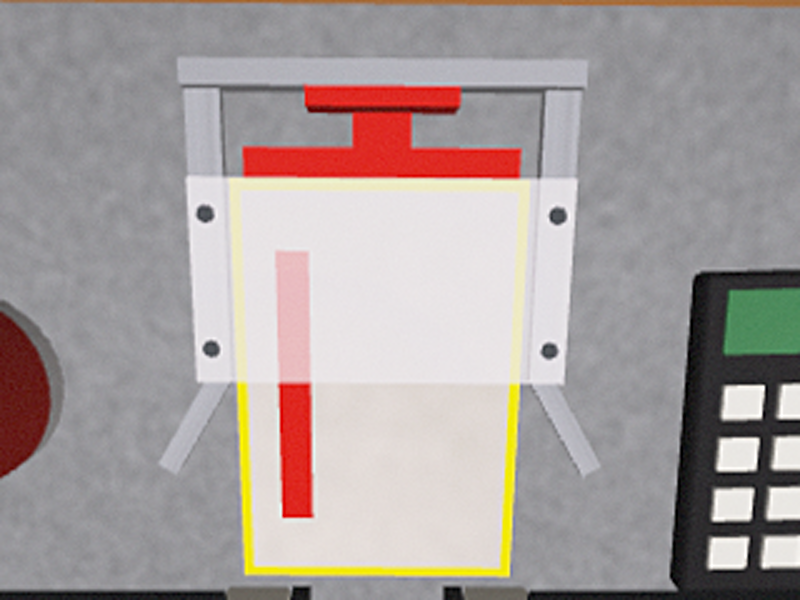

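The red tab stands against the back bar (row 85–110). The sign's front edge lies at the cover's back edge (row 180) against the bar. It is centred (230–528 between the rails) and square, and the fingers are clear.

```bash
python3 -c "
from plant import r
s=r.get_state();print(s['time_s'],s['contact_force'],abs(s['qd']).max());print(r.close_job())"
```

```text
22.1833 [ 0.43185508  0.32415756 -0.16005605] 0.41540474048591214
the job is handed in; nothing more can be done
None
```

The sign is in the holder under the clear cover, with the red stop pushed all the way back. I released it and handed the job in at about 22 s. No verdict was reported.

**How it was done:** I pressed the half-open fingers on top of the sign at about 9–15.6 N. I straightened it and dragged it in, easing the tool up as the board got stiffer.

**Forces:** The vertical force went over your 9–14 N range twice, 15.6 N when the sign met the stop and 14.8 N at the final push. The highest total I read was about 18.2 N, at that final push. Readings came only at the end of each move, so I did not see the peaks in between.

**Last checks:**
- **Stop:** On the final push the tip stopped advancing and the resistance rose from about 8 to 10.5 N. The last picture shows the red tab against the back bar.
- **Sign:** Its front edge is level with the back of the cover, about 70 mm in. It looks centred to about 1 mm and square.
- **Robot:** After lifting about 15 cm clear, the force reading was at noise level.

**What did not go cleanly:**
- The first three moves were refused because their rows left out some fields. Nothing moved.
- Image estimates of how far in the sign sat differed by 1–2 mm, so I relied on the push and the tab instead.
- I did not measure the other objects again. The can and calculator were partly in the last picture, and I saw no sign of contact.

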